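Refill the sloping vial magazine through its spring flap

ROBOT

A 6-joint arm with a two-finger parallel gripper is mounted at the origin on a cart in front of the work surface, level with it; the furniture and walls round the work are solid. World frame = base frame: x ahead of the robot, y to its left, z up, the work surface at z = 0. Lengths are in m, angles in rad, forces in N, time in s.
With the tool pointing down it reaches from about 0.325 to 0.9 m from the base axis. Payload 6.1 kg.
Tool frame: the origin (TCP) lies midway between the tips of the shut fingers; the grasp point (between the pads) lies 19 mm behind it; z points along the fingers, y is the line along which they close (so a half turn about z gives the same grasp; the last joint's range is limited). The gripper opens to 85 mm and grips with 20 to 120 N. Pads are 22 mm wide; open, the fingers measure 114 mm over their backs; the gripper's body (76 mm by 85 mm) begins 54 mm behind the grasp point. The pads swing forward as they close: fully open they stand 13 mm farther back than shut.
Start: joints at [1.018, 0.22, 1.526, -0, 1.395, -0.126], TCP at [0.259, 0.569, 0.231] pointing down, gripper open.
Joint ranges: [-2.98, 2.98], [-0.91, 2.08], [0.09, 2.57], [-1.24, 4.39], [0.2, 2.65], [-2.68, 2.68]. Speed limits (rad/s): [2.57, 2.57, 3.01, 3.14, 3.14, 3.14].

INTERFACE

Orientations are given as [roll, pitch, yaw] about the fixed x, y, z axes, in that order (R = Rz(yaw) Ry(pitch) Rx(roll)).
In Python, from plant import movep, move_l, set_joints, gripper_to, hold, inverse_kinematics, observe, get_image, get_calibration, Unreachable, job_done gives the robot as it stands. Calls block until the motion is done:
- movep(position, orientation): joint-space move of the TCP to a pose.
- move_l(position, feed=0.15, rotation=None, max_force=None): straight line of the TCP; rotation=None keeps the orientation; feed is the mean speed in m/s. With max_force (N) it stops when the force on the tool has changed by that much, and returns True; else False.
- set_joints(angles): joint-space move.
- gripper_to(opening, f_grip=None): finger opening in m; f_grip is the grip in N (None keeps the last); returns when the fingers have stopped.
- hold(seconds).
- inverse_kinematics(position, orientation): joint angles nearest the present ones, or None.
- observe(): the state.
- get_image(name): name is "scene" or "top" or "wrist"; returns (picture, depth): 420x560x3 uint8, red, green, blue; 420x560 float32, m along the optical axis (not along the pixel's ray), 0 where there is no reading.
- get_calibration(name): a dict with "intrinsics" (3x3 intrinsics, pixels), "world_from_camera" (4x4, takes a point from camera to world coordinates). Camera axes: x right, y down, z forward; pixel columns grow to the right and rows downward; lengths in m; the calibration is good to about 2 mm. A picture is of the moment at which its call begins: read the wrist's pose just before it. get_calibration takes no time and is no camera call; for the wrist camera it gives the pose at the moment of the call.
A pose or a line that the arm cannot do raises Unreachable and nothing moves.
- job_done(): hands the job in; it is judged then, once.
The state is a dict: "time_s": time; "q": joint angles; "joint_velocities": joint speeds; "joint_torque": joint torques, N m; "eef_pos": TCP position; "tcp_rot": TCP orientation; "ft_force": force on the tool from outside, world axes, zero at the start; "torque": the same for the moment, N m; "opening": finger opening in m; "grasp_force": force on a finger pad.
Only numpy, scipy, OpenCV 4.12 (cv2) and the standard library are available. Lean on these libraries where they do the work, as an engineer would, in place of code of your own. Each camera call takes 0.05 s, during which the arm holds its last target. There are 200 camera calls.

TASK

Refill the sloping vial magazine: take the two vials from the tray one at a time, lay each in the open trough at the magazine's upper end, base first with its cap trailing, and push it on through the split spring flap until the flap has shut behind it. Vials tend to hang up in the tube, so press gently on the second one until you feel the whole column come up firm against the stop at the bottom, without ramming the glass, and leave the vials end to end with the flap shut. Leave the dropper bottle, the timer and the tape roll where they are.

Things in the scene. Friction and masses are not known exactly. Their poses are not given: they have to be found in the camera images.
- vial_tube: Vial magazine: a straight tube sloping 18 degrees (aluminium V rail, clear cover, on a stand; fixed). Origin: on the tube's axis in the plane of the shut flap, 118 mm above the bench. x runs along the axis DOWNHILL (the push direction), y to the left looking downhill, z up, square to the slope. The words below use this frame, in mm. A vial lying in the rail has its axis at y = z = 0
- trough_mid (a point): Middle of the loading trough, x = -40 on the axis. The trough is the open V rail from x = -88 (upper end, open) to the flap at x = 0; its bottom edge is at z = -17.7 and its upper edges at y = +-10.6, z = -7. Nothing stands higher beside or behind it. A vial laid in it with its cap uphill may slide down to the flap, which holds it back, or stay
- tube_mouth (a point): x = 45 on the axis, where the covered tube begins. From the flap to here it is open above, so fingers up to 36 wide can follow a vial in from above. Hinge pins at x = 0, y = +-21 reach up to z = 19; cheeks at y = +-26 to 30, x = -13 to 33, up to z = 1; mouth lips from x = 32 at the sides (y = +-14 to 22) and from x = 38 above (z 15 to 23). The bore is 29 wide and high
- tube_window (a point): x = 197 on the axis: open window at the low end, where a vial of the same kind already lies. Below it is a rubber stop set by a screw, differently each time: the upper end of a full column of three touching vials lies somewhere from x = 22 to 32, found only by feel. The tube is slippery, but by how much differs: a vial may slide down by itself or hang anywhere
- flap_left (a joint): Left half of the split spring flap (white plate 20 wide, z = -6.5 to 13, on the left hinge pin). Angle in rad: 0 = shut, growing to 1.5 as it swings downhill; a spring shuts it. A vial going through opens both halves to about 1.2, which takes 2 to 3 N; their free edges then lie 20 past x = 0, so they can close only once the vial's cap end is beyond x = 20 and the fingers are out
- flap_right (a joint): Right half of the flap, mirror image; 0 = shut, grows as it opens downhill
- tray: Dark grey plastic vial tray on the bench, fixed; origin under its centre; 172 (x) by 96 (y), base plate 5 thick, with four cradles (grooves along its y axis, each between two ribs that reach up to z = 9.5) at x = -58.5, -19.5, 19.5 and 58.5; the rim is 8 high. The vials lie in two cradles 78 mm apart, caps towards the tray's -y
- vial_a_mid (a point): Middle of the first glass vial (round, 25 dia, 64 long, pale body, black cap 24 dia and 12 long at one end; 40 g, may differ by a third), half-way along on its axis. Its z axis runs along the vial from base to cap. At the start it lies in the tray with its axis level, 20 mm above the bench
- vial_a_cap (a point): Centre of the first vial's cap end face, 32 mm from its middle
- vial_b_mid (a point): Middle of the second vial, the same kind; either vial may go in first
- vial_b_cap (a point): Centre of the second vial's cap end face
- vial_a: The first vial; origin at the centre of its base, z axis towards the cap
- vial_b: The second vial; origin at the centre of its base, z axis towards the cap
- dropper_bottle: Brown dropper bottle standing on the bench, 34 dia, 102 high; bystander; origin under its centre
- timer: White bench timer, 62 x 62 x 23, lying on the bench; bystander; origin under its centre
- tape_roll: Roll of label tape lying on the bench, 96 dia, 25 high; bystander; origin under its centre
Not all that is in view belongs to the job. Leave any purple or yellow look-alike of the vial_b alone. What is shaped like the vial_a but pink is not meant.

How it is judged:
By the outcome, as a careful person would: the job done as asked, in the order asked, and still so for the second after the job is handed in, with the robot touching nothing.
It also fails if it takes over 69 s, if anything falls off the work surface, if the arm or the gripper's body presses on something with over 40 N, if the wrist force passes 120 N, or if a joint passes its speed limit or range.

## Working session

There is one attempt and no reset: what is moved stays moved. The work goes in short steps, each a Python script; the robot and the scene stay as the last script left them, time stands still between calls to the robot, and variables do not carry over. Pictures are saved under pics/ and viewed, at most 10 in all, crops included, and the job is handed in when it is done.

```bash
mkdir -p pics; ls
python3 - <<'E'
from plant import *
import cv2,numpy as np
o=observe();print(o)
for n in("scene","top"):
    im,d=get_image(n);c=get_calibration(n);print(n,c)
    cv2.imwrite(f"pics/{n}0.png",im[:,:,::-1]);np.savez(f"pics/{n}0.npz",d=d,K=c["intrinsics"],T=c["world_from_camera"],im=im)
E
```

```text
pics
{'time_s': 0.0, 'q': array([ 1.01786900e+00,  2.21227534e-01,  1.52763468e+00,  1.17337638e-05,
        1.39469807e+00, -1.26064347e-01]), 'joint_velocities': array([-1.18562671e-03,  6.60580919e-04,  1.86849986e-03, -9.16322469e-05,
       -9.62507506e-04,  1.42882995e-04]), 'joint_torque': array([-1.51893761e-03, -4.96905398e+01, -3.89390695e+01, -3.96992309e-04,
        1.11434417e-02,  8.36445622e-06]), 'eef_pos': array([0.25841502, 0.56840002, 0.2301859 ]), 'tcp_rot': array([-3.13964209e+00, -2.58847885e-04,  2.71472736e+00]), 'ft_force': array([-0.10053365, -0.967892  , -1.21157679]), 'torque': array([ 0.00761288,  0.00224376, -0.00877754]), 'grasp_force': 0.0, 'opening': 0.0852107893012375}
scene {'intrinsics': array([[450.56683504,   0.        , 276.9730633 ],
       [  0.        , 450.56683504, 213.97952303],
       [  0.        ,   0.        ,   1.        ]]), 'world_from_camera': array([[ 0.89746243, -0.24123299,  0.36928014,  0.1116231 ],
       [-0.44076478, -0.5226476 ,  0.72977113, -0.81133476],
       [ 0.01695851, -0.81770785, -0.57538359,  0.74658265],
       [ 0.        ,  0.        ,  0.        ,  1.        ]])}
top {'intrinsics': array([[395.55148574,   0.        , 281.4459368 ],
       [  0.        , 395.55148574, 210.26259332],
       [  0.        ,   0.        ,   1.        ]]), 'world_from_camera': array([[-0.0176926 , -0.99361455,  0.11143202,  0.41010053],
       [-0.99980063,  0.01861332,  0.00722769, -0.00693391],
       [-0.00925566, -0.11128193, -0.99374577,  1.24046328],
       [ 0.        ,  0.        ,  0.        ,  1.        ]])}
```

View pics/scene0.png

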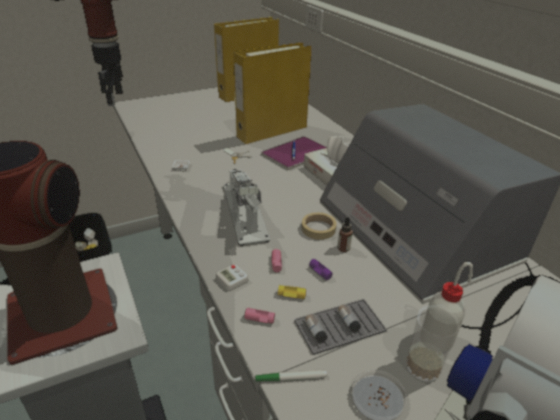

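View pics/top0.png

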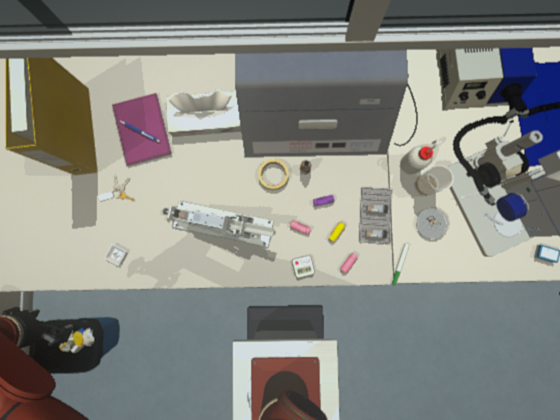

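The scene view shows the magazine near (245,205) and the tray with two vials near (315,328) and (348,318). In the top view the magazine runs from (165,212) to (275,240), and the tray is at (375,217). I'll enlarge both.

Run:
```python
import cv2,numpy as np
t=cv2.imread("pics/top0.png");s=cv2.imread("pics/scene0.png")
a=cv2.resize(t[192:267,155:288],None,fx=6,fy=6,interpolation=cv2.INTER_CUBIC)[:, :798]
cv2.imwrite("pics/c1.png",a)
b=cv2.resize(t[180:250,345:405],(480,560),interpolation=cv2.INTER_CUBIC)
c=cv2.resize(s[160:250,215:275],(320,480),interpolation=cv2.INTER_CUBIC)
o=np.zeros((560,800,3),np.uint8);o[:,:480]=b;o[:480,480:]=c
cv2.imwrite("pics/c2.png",o)
# world maps
f=np.load("pics/top0.npz");d,K,T=f['d'],f['K'],f['T']
v,u=np.mgrid[:420,:560];P=np.stack([(u-K[0,2])/K[0,0]*d,(v-K[1,2])/K[1,1]*d,d],-1)@T[:3,:3].T+T[:3,3]
np.set_printoptions(precision=3,suppress=True,linewidth=250)
for vv in range(205,262,4): print(vv,[int(round(P[vv,x,2]*1000)) for x in range(160,286,4)])
print()
for vv in range(184,248,3): print(vv,[int(round(P[vv,x,2]*1000)) for x in range(354,398,2)])
for p in [(375,217),(362,188),(390,188),(362,243),(390,243),(165,212),(275,240)]: print(p,P[p[1],p[0]])
```

```text
205 [1240, 6, 4, 1, 2, 13, 13, 18, 12, 11, 4, -2, -3, 1, 0, 1, -1, 0, 4, 0, 1, -2, 1, -1, -2, 3, 1, 3, -5, 2, 1, -4]
209 [1, 44, -1, 43, 59, 54, 55, 14, 16, 15, 16, 14, 17, 15, 14, 1, 3, -1, 3, 0, -3, 0, 0, 1, 2, 1, 10, 0, 0, 4, 1, -1]
213 [2, 45, 51, 47, 56, 66, 74, 72, 85, 85, 97, 97, 104, 76, 14, 17, 14, 14, 13, 11, 0, -2, -1, 2, -1, -3, 2, 2, 4, 1, 3, 0]
217 [3, 0, 49, 31, 59, 64, 70, 73, 86, 86, 94, 99, 100, 104, 109, 112, 115, 129, 119, 94, 86, 120, 123, 15, 12, -2, 0, 0, -3, -5, 2, 3]
221 [0, -2, 0, 1, 16, 18, 19, 85, 86, 92, 93, 97, 99, 105, 108, 114, 120, 122, 95, 99, 85, 123, 93, 96, 17, 12, 13, 20, 15, -3, 2, -2]
225 [1, -2, 3, -1, 16, 19, 12, 11, 12, 15, 12, 14, 101, 107, 109, 115, 126, 89, 90, 89, 96, 118, 108, 113, 124, 124, 15, 10, 13, 1, 4, -2]
229 [0, -1, 0, 3, 0, 0, 15, 12, 10, 12, 18, 11, 12, 16, 17, 14, 95, 112, 13, 105, 131, 104, 111, 110, 110, 119, 125, 130, 133, -4, 0, -3]
233 [0, 2, 2, 4, 1, 1, -1, -1, 0, 2, 1, 12, 20, 14, 14, 15, 11, 14, 10, 84, 136, 93, 97, 99, 120, 126, 126, 131, 129, 3, 1, 1]
237 [1, 0, -4, -2, -3, 1, 4, 0, 0, 0, 1, 3, 0, -2, 0, 1, 15, 10,
[... 2023 characters left out ...]
, 9, 29, 32, 34, 30, 30, 30, 35, 32, 33, 35, 30, 6, 5, 2, 3, 1]
235 [0, -2, -4, 5, 9, 11, 28, 27, 31, 31, 34, 32, 27, 30, 33, 30, 29, 6, 7, -1, 3, -2]
238 [-2, 2, 2, 10, 3, 5, 6, 0, 6, 1, 7, 1, 7, 3, 7, -1, 3, 6, 11, -2, -3, 3]
241 [0, 0, -3, 11, 9, 10, 9, 7, 2, 7, 2, 4, 7, 4, 1, 7, 2, 6, 6, -3, -2, -4]
244 [-4, -7, -2, 1, 2, -4, 2, -2, 1, -1, 0, -3, 1, 1, 1, -1, 0, 5, 4, -1, -3, 3]
247 [-1, -3, -1, -3, 0, 0, -3, 2, 5, -1, 5, -3, 3, 0, 3, 2, 0, 2, 4, -13, 5, 0]
(375, 217) [ 0.522 -0.29   0.006]
(362, 188) [ 0.614 -0.253  0.009]
(390, 188) [ 0.613 -0.342  0.003]
(362, 243) [ 0.442 -0.248 -0.005]
(390, 243) [ 0.44  -0.334  0.002]
(165, 212) [0.546 0.358 0.042]
(275, 240) [ 0.456  0.024 -0.002]
```

View pics/c1.png

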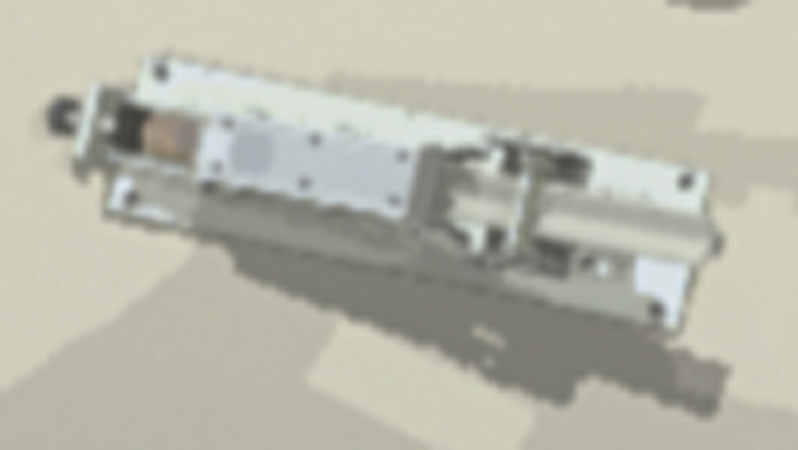

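View pics/c2.png

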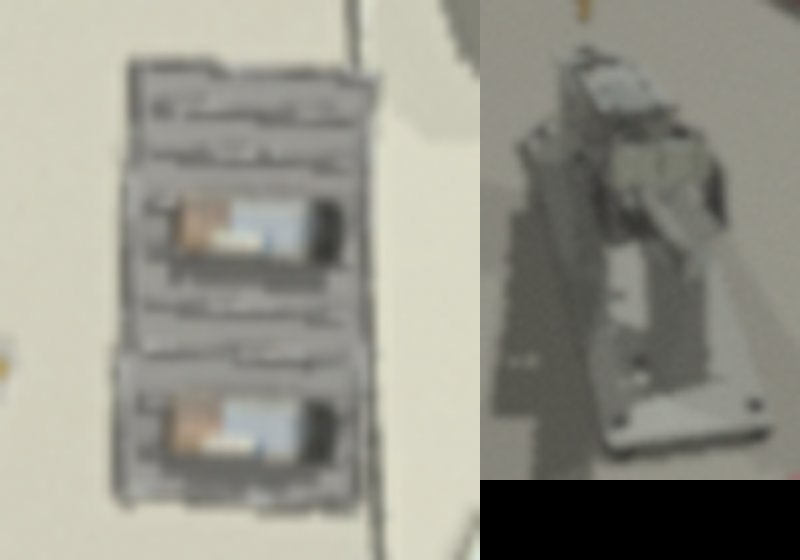

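The enlarged top view shows the shut flap at about (243,226), the trough's upper end at (274,232), and the stop screw at (163,211), so downhill is roughly +y. Two cradles hold vials with black caps towards -y: (353..402, centre row 208) and row 234. I'll refine these with wrist views from close by.

```bash
cat > h.py <<'E'
from plant import *
import numpy as np, cv2
from scipy.spatial.transform import Rotation as Ro
np.set_printoptions(precision=4,suppress=True,linewidth=200)
def snap(n,tag):
    c=get_calibration(n);im,d=get_image(n)
    cv2.imwrite(f"pics/{tag}.png",cv2.resize(im[:,:,::-1],(800,600),interpolation=cv2.INTER_CUBIC))
    np.savez(f"pics/{tag}.npz",d=d,K=c["intrinsics"],T=c["world_from_camera"],im=im)
def at_z(tag,uv,z,n=None,p0=None):
    """pixel (560x420 picture) -> world on plane z, or plane n.(p-p0)=0"""
    f=np.load(f"pics/{tag}.npz");K,T=f['K'],f['T']
    uv=np.atleast_2d(uv).astype(float)
    r=np.c_[(uv-K[:2,2])/K[0,0],np.ones(len(uv))]@T[:3,:3].T;o=T[:3,3]
    if n is None: n,p0=np.array([0,0,1.]),np.array([0,0,z])
    return o+r*(((p0-o)@n)/(r@n))[:,None]
def proj(tag,P):
    f=np.load(f"pics/{tag}.npz");K,T=f['K'],f['T'];c=(np.atleast_2d(P)-T[:3,3])@T[:3,:3]
    return c[:,:2]/c[:,2:]*K[0,0]+K[:2,2]
def cloud(tag):
    f=np.load(f"pics/{tag}.npz");d,K,T=f['d'],f['K'],f['T'];v,u=np.mgrid[:420,:560]
    return np.stack([(u-K[0,2])/K[0,0]*d,(v-K[1,2])/K[1,1]*d,d],-1)@T[:3,:3].T+T[:3,3]
E
python3 - <<'E'
from h import *
o=observe();c=get_calibration("wrist");R=Ro.from_euler('xyz',o['tcp_rot']).as_matrix()
T=c["world_from_camera"];print(R.T@(T[:3,3]-o['eef_pos']),R.T@T[:3,:3],c["intrinsics"])
movep([0.49,0.11,0.34],[np.pi,0,np.pi/2]);hold(.3);snap("wrist","wm")
movep([0.50,-0.26,0.25],[np.pi,0,np.pi/2]);hold(.3);snap("wrist","wt")
print(observe()['time_s'],observe()['q'])
E
```

```text
[ 0.0792  0.0001 -0.1445] [[-0.     -0.9515 -0.3077]
 [ 1.      0.0002 -0.0008]
 [ 0.0008 -0.3077  0.9515]] [[307.5047   0.     280.4003]
 [  0.     307.5047 208.8339]
 [  0.       0.       1.    ]]
4.1167 [-0.6183  0.0615  1.6671  0.0001  1.4127 -0.6194]
```

View pics/wm.png

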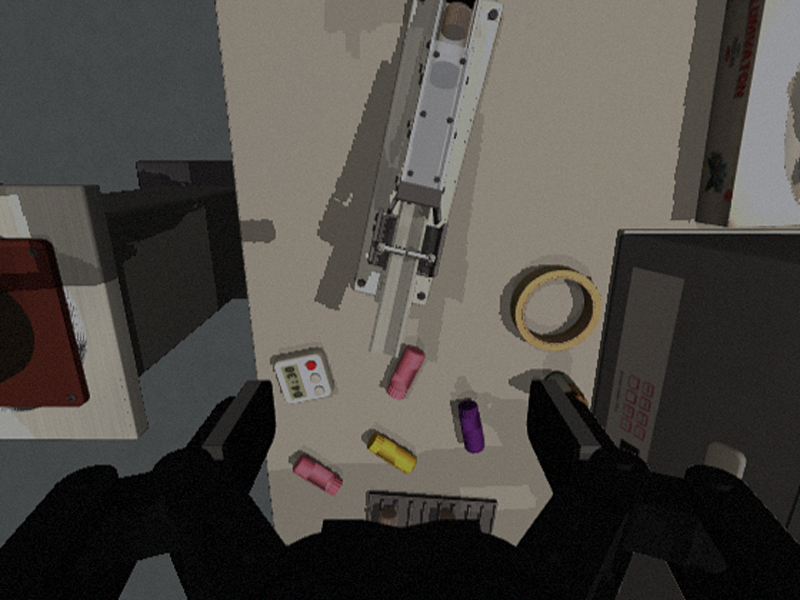

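View pics/wt.png

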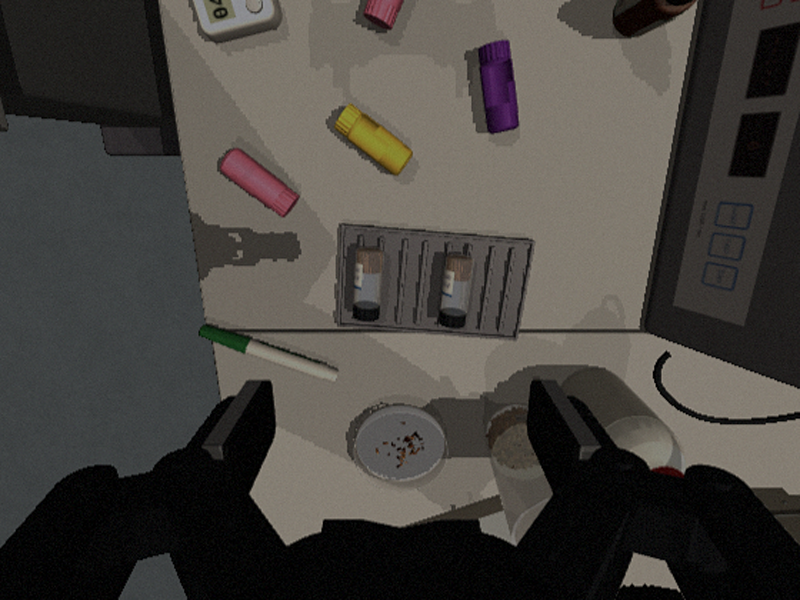

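The magazine view (800 px scale) shows hinge pins near (379,250) and (431,259), and the trough's upper end near (370,350)-(404,355). The tray view has tray corners at (342,224), (533,239), (517,338) and (337,322). The vials run from base (369,248) to cap (366,320), and from (459,252) to (453,327). One enlarged crop of each next.

Run:
```python
from h import *
a=np.load("pics/wm.npz")['im'][120:255,240:320,::-1]; b=np.load("pics/wt.npz")['im'][150:245,228:378,::-1]
o=np.zeros((600,800,3),np.uint8)
A=cv2.resize(a,None,fx=4.4,fy=4.4,interpolation=cv2.INTER_CUBIC);B=cv2.resize(b,None,fx=2.95,fy=2.95,interpolation=cv2.INTER_CUBIC)
A=cv2.convertScaleAbs(A,alpha=1.5);B=cv2.convertScaleAbs(B,alpha=1.6)
o[:A.shape[0],:A.shape[1]]=A;o[:B.shape[0],355:355+B.shape[1]]=B[:,:445];cv2.imwrite("pics/c3.png",o)
```

```text
(no output)
```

View pics/c3.png

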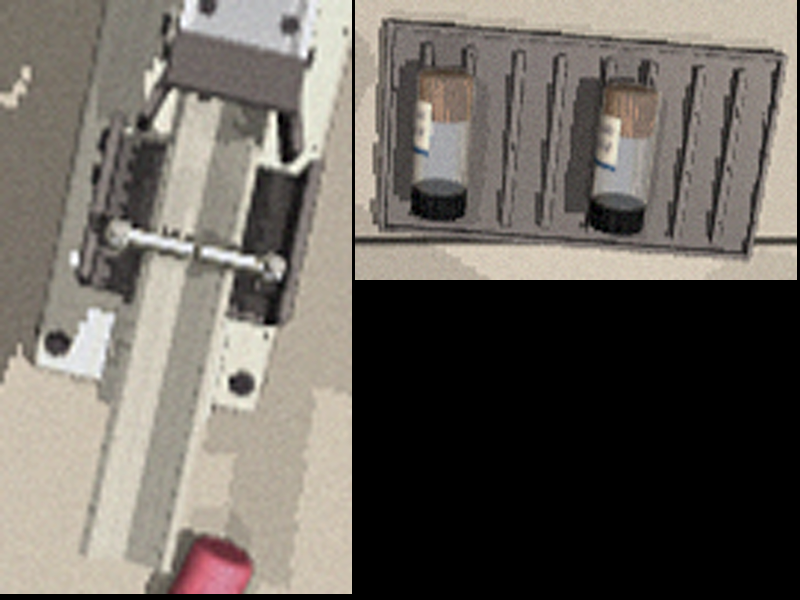

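The crop shows the pins at (118,232) and (272,265), the flap top centre at (197,250), the trough end edges at (86,553) and (165,567) with its bottom at (128,557), and the mouth lip corners. Fitting the poses now.

Run:
```python
from h import *
from scipy.optimize import least_squares
c=lambda p:np.array(p)/4.4+[240,120]-.0
pix=c([(118,232),(272,265),(197,250),(86,553),(128,557),(165,567),(178,33),(318,58)])
loc=np.array([(0,21,19),(0,-21,19),(0,0,13),(-88,10.6,-7),(-88,0,-17.7),(-88,-10.6,-7),(38,22,23),(38,-22,23)])/1e3
def tube(p):
    x,y,a=p[:3];s=np.radians(18);h=np.array([np.cos(a),np.sin(a),0])
    tx=np.cos(s)*h+np.array([0,0,-np.sin(s)]);ty=np.array([-np.sin(a),np.cos(a),0]);return np.array([x,y,.118]),np.c_[tx,ty,np.cross(tx,ty)]
def f(p):
    o,R=tube(p);return (proj("wm",o+loc@R.T)-pix).ravel()
r=least_squares(f,[.48,.1,1.4],loss='soft_l1');print(r.x,'\n',f(r.x).reshape(-1,2))
# tray
t=lambda p:(np.array(p)-[355,0])/2.95+[228,150]
C=t([(388,22),(785,53),(748,254),(378,228)])
# tray local: caps -y; image left=-x world; tray x ~ +x world
L=np.array([(-86,48,8),(86,48,8),(86,-48,8),(-86,-48,8)])/1e3
def g(p):
    R=Ro.from_euler('z',p[2]).as_matrix();return (proj("wt",np.array([p[0],p[1],0])+L@R.T)-C).ravel()
q=least_squares(g,[.52,-.29,0]);print(q.x,'\n',g(q.x).reshape(-1,2))
R=Ro.from_euler('z',q.x[2]).as_matrix()[:2,:2]
for nm,cap,base in(("v1",(439,219),(447,67)),("v2",(616,234),(632,80))):
    for z in(.032,):
        P=at_z("wt",t([cap]),z)[0]; Bp=at_z("wt",t([base]),.0085)[0];ax=at_z("wt",t([(np.array(cap)+base)/2]),.026)[0]
        print(nm,'cap',P,'base',Bp,'len',np.linalg.norm(P-Bp),'local cap',(P[:2]-q.x[:2])@R,'base',(Bp[:2]-q.x[:2])@R)
np.savez("pose.npz",tube=r.x,tray=q.x)
# depth checks in cloud: vial tops
W=cloud("wt");m=(W[...,2]>.0285)&(W[...,2]<.04)&(abs(W[...,1]-q.x[1])<.06)&(abs(W[...,0]-q.x[0])<.09)
l=(W[m][:,:2]-q.x[:2])@R
for k in(l[:,0]<-.02,l[:,0]>-.02):print(k.sum(),np.median(l[k],0),np.percentile(l[k],[2,98],axis=0))
```

```text
[0.4941 0.1112 1.3473] 
 [[ 0.9224 -1.2304]
 [ 1.4757 -0.7241]
 [ 0.3809 -0.7825]
 [ 0.7103 -0.0654]
 [-0.6654 -0.3348]
 [-0.4301  0.2517]
 [-6.3669 10.6684]
 [-0.6085 13.7441]]
[ 0.5293 -0.2916 -0.0786] 
 [[-0.8269 -0.8105]
 [ 0.34   -0.4443]
 [ 0.6581  1.0908]
 [-0.1233  0.5144]]
v1 cap [ 0.47   -0.3183  0.032 ] base [ 0.4731 -0.2572  0.0085] len 0.06555512714067355 local cap [-0.057  -0.0314] base [-0.0588  0.0298]
v2 cap [ 0.5459 -0.3251  0.032 ] base [ 0.5531 -0.2628  0.0085] len 0.06698477991859715 local cap [ 0.0192 -0.0322] base [0.0215 0.0305]
823 [-0.0584  0.0032] [[-0.0688 -0.0294]
 [-0.0487  0.0313]]
796 [0.0185 0.0023] [[ 0.0092 -0.03  ]
 [ 0.0291  0.0309]]
```

The vial checks agree: cradles at -58.5 and +19.5, length about 65 mm, depth consistent. The mouth corners were misread, so I'll refit without them, then pick the first vial and lay it in the trough.

```bash
cat >> h.py <<'E'
def tube(p):
    x,y,a=p[:3];s=np.radians(18);h=np.array([np.cos(a),np.sin(a),0])
    tx=np.cos(s)*h+np.array([0,0,-np.sin(s)]);ty=np.array([-np.sin(a),np.cos(a),0]);return np.array([x,y,.118]),np.c_[tx,ty,np.cross(tx,ty)]
import os
if os.path.exists("pose2.npz"):
    _f=np.load("pose2.npz");TO,TR=tube(_f['tube']);TRAY=_f['tray']
    RT=Ro.from_matrix(np.c_[TR[:,0],-TR[:,1],-TR[:,2]]).as_euler('xyz')
    tp=lambda x,y,z:TO+TR@(np.array([x,y,z])/1e3)
    loc=lambda p:(np.asarray(p)-TO)@TR*1e3
def st(m=''):
    o=observe();print(m,'t%.2f'%o['time_s'],'tube',loc(o['eef_pos']),'F',o['ft_force']@TR,'open %.4f g %.1f'%(o['opening'],o['grasp_force']))
def pick(lx):
    a=TRAY[2];p=TRAY[:2]+Ro.from_euler('z',a).as_matrix()[:2,:2]@[lx,0.0]
    rot=[np.pi,0,np.pi/2+a]
    gripper_to(.055,20);movep([*p,.09],rot);move_l([*p,.011],.1)
    gripper_to(.0,20);st('grip');move_l([*p,.12],.15)
    st('lift')
def lay():
    movep(tp(-40,0,70),RT);move_l(tp(-40,0,2),.15)
    b=move_l(tp(-40,0,-10),.02,max_force=4);st('down %s'%b)
E
python3 - <<'E'
from h import *
from scipy.optimize import least_squares
c=lambda p:np.array(p)/4.4+[240,120]
pix=c([(118,232),(272,265),(197,250),(86,553),(128,557),(165,567)])
loc_=np.array([(0,21,19),(0,-21,19),(0,0,13),(-88,10.6,-7),(-88,0,-17.7),(-88,-10.6,-7)])/1e3
f=lambda p:(proj("wm",tube(p)[0]+loc_@tube(p)[1].T)-pix).ravel()
r=least_squares(f,[.48,.1,1.4]);print(r.x,f(r.x).reshape(-1,2))
np.savez("pose2.npz",tube=r.x,tray=np.load("pose.npz")['tray'])
E
python3 - <<'E'
from h import *
print(inverse_kinematics(tp(-40,0,-10),RT),inverse_kinematics(tp(20,0,60),RT))
pick(-.0585)
movep(tp(-40,0,70),RT);hold(.3);st();snap("wrist","w2")
E
```

```text
[0.4932 0.1107 1.3587] [[ 0.021  -0.5591]
 [ 0.656  -0.4593]
 [-0.4509 -0.3202]
 [ 0.7259  0.5953]
 [-0.6075  0.2273]
 [-0.385   0.734 ]]
[ 0.1787  0.1349  1.8756 -0.304   1.2679  0.5022] [ 0.3071  0.1794  1.7266 -0.2756  1.4019  0.5886]
grip t6.54 tube [-341.6416  -62.4533 -222.6985] F [-1.7659  1.7754  4.2041] open 0.0239 g 20.9
lift t7.42 tube [-374.0045  -61.2651 -120.6551] F [-0.2844  0.214   0.4246] open 0.0242 g 20.6
 t9.18 tube [-40.6315  -0.2687  69.6569] F [ 0.8347 -0.5791 -0.3455] open 0.0240 g 20.5
```

View pics/w2.png

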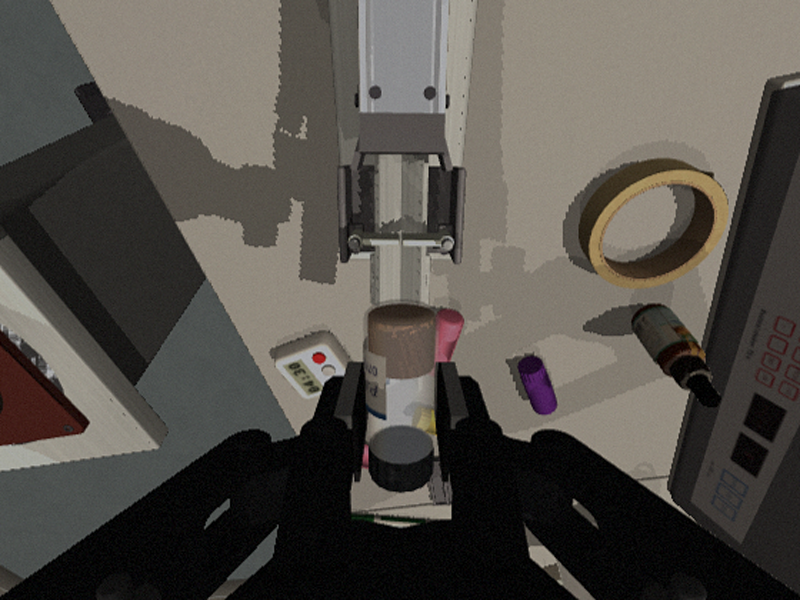

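The vial is held well, with its base leading. The pins at (354,242) and (446,242) are centred on the vial at about x=401. Lowering it now.

Run:
```python
from h import *
print(proj("w2",[tp(0,21,19),tp(0,-21,19)])/.7)
lay()
```

```text
[[353.9277 244.4548]
 [447.4328 244.3625]]
down True t10.58 tube [-39.8958   0.2539  -7.5134] F [-0.5195  0.9569  3.4292] open 0.0243 g 20.9
```

```bash
cat >> h.py <<'E'
def release():
    gripper_to(.042,20);hold(.1);st('rel');move_l(tp(-40,0,45),.15)
    gripper_to(0,20);movep(tp(-95,0,40),RT);move_l(tp(-95,0,-2),.15);st('behind')
E
python3 - <<'E'
from h import *
release()
for x in(-75,-60,-50,-40,-30,-20,-10,0,10,17):
    b=move_l(tp(x,0,-2),.06,max_force=10);st(str(b))
    if b:break
hold(.2);st();snap("wrist","w3")
E
```

```text
rel t11.00 tube [-39.8225   0.6211  -8.188 ] F [0.079  0.3956 0.2358] open 0.0422 g 0.0
behind t12.74 tube [-94.4875   0.3984  -2.2473] F [-1.5114 -0.4049  0.5073] open -0.0001 g 0.0
False t13.22 tube [-74.5584  -0.1025  -1.7079] F [-0.1987 -0.8027  0.5699] open 0.0001 g 0.3
False t13.62 tube [-59.2523   0.3537  -2.2763] F [ 0.505   0.1116 -0.2825] open -0.0001 g 0.0
False t13.94 tube [-49.4728   0.2132  -2.1755] F [-0.1132  0.2915 -0.4725] open -0.0003 g 0.0
False t14.26 tube [-39.5709   0.1038  -2.0565] F [ 0.0416 -0.9306  0.1608] open -0.0002 g 0.0
False t14.57 tube [-29.5918   0.0908  -2.0772] F [-0.1387 -0.2276  0.388 ] open -0.0000 g 0.0
False t14.89 tube [-19.5931   0.0978  -2.0782] F [-0.5175 -0.038   0.5296] open -0.0003 g 0.0
False t15.21 tube [-9.5711  0.105  -2.0794] F [-0.7066 -0.4206 -0.8333] open 0.0002 g 0.0
False t15.53 tube [ 0.3982  0.121  -2.096 ] F [-0.2881  0.1704  0.1917] open 0.0001 g 0.0
False t15.84 tube [10.4913  0.0467 -2.019 ] F [-0.6055 -0.2139 -0.4642] open 0.0002 g 1.2
False t16.11 tube [17.6322  0.0445 -1.9643] F [0.9599 0.528  0.3478] open -0.0001 g 1.4
 t16.31 tube [17.1729  0.0459 -1.9975] F [ 1.1821 -0.3889 -0.1306] open 0.0000 g 1.4
```

View pics/w3.png

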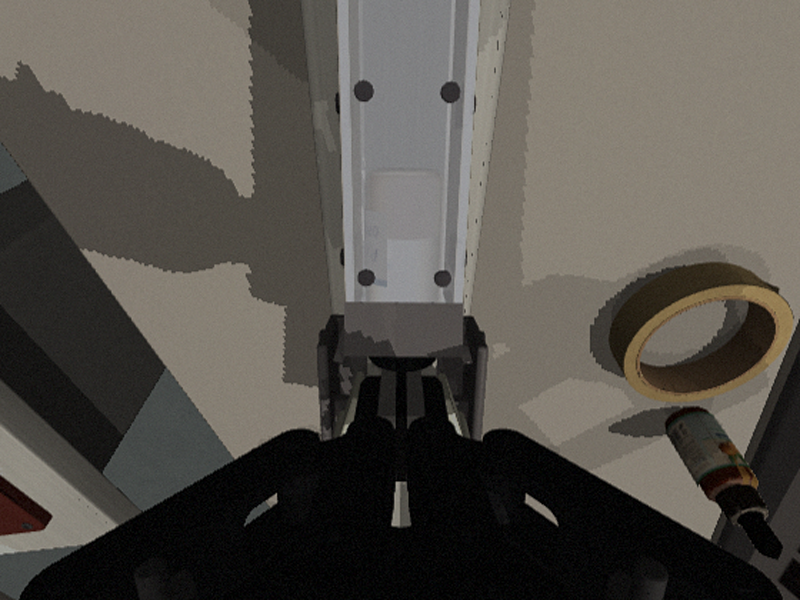

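The first vial is in the covered tube: base at (403,170), black cap at (403,362) just ahead of the fingers. Retreating to fetch the second.

Run:
```python
from h import *
move_l(tp(14,0,-2),.05);move_l(tp(14,0,50),.12);st('out')
movep(tp(-60,0,90),RT);hold(.2);snap("wrist","w4")
pick(.0195)
lay();release()
move_l(tp(-75,0,-2),.06,max_force=10);st()
```

```text
out t17.19 tube [13.9768  0.1571 49.7328] F [ 0.9322  0.1673 -0.8302] open -0.0000 g 0.0
grip t21.27 tube [-331.8002 -139.7644 -219.3665] F [-1.1672  1.8234  4.364 ] open 0.0239 g 20.9
lift t22.14 tube [-364.1553 -138.5693 -117.5011] F [-0.2077  0.2075 -0.4149] open 0.0240 g 20.5
down True t24.74 tube [-39.8527   0.2916  -7.4319] F [-0.8354  1.5869  3.3633] open 0.0239 g 20.9
rel t25.16 tube [-39.8694   0.6415  -8.1999] F [ 0.1183  0.0583 -0.0174] open 0.0420 g 0.0
behind t26.90 tube [-94.4803   0.3832  -2.2459] F [-0.9227  0.0059  0.6143] open 0.0004 g 0.0
 t27.38 tube [-74.5574  -0.1431  -1.6558] F [-0.561   0.1001  0.1145] open -0.0003 g 0.3
```

View pics/w4.png

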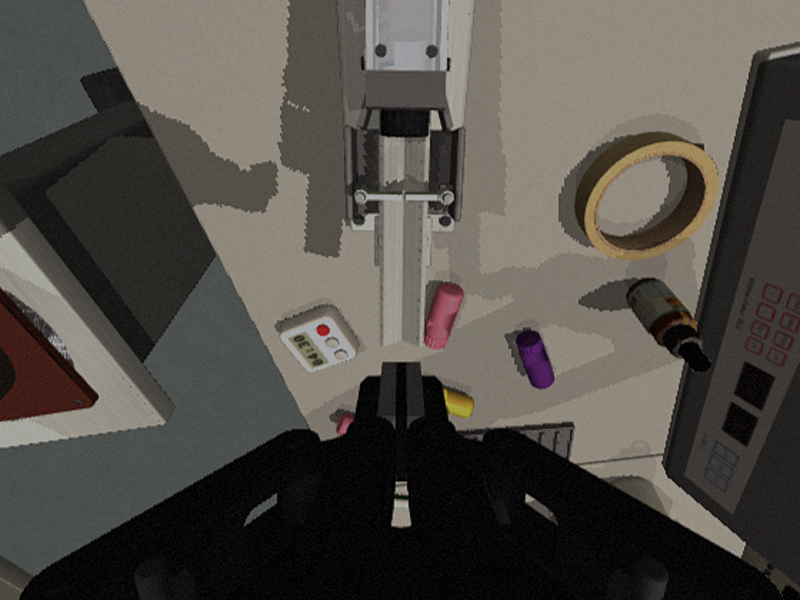

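The flap is shut at (404,196) behind the first vial, which hangs just past it with its cap at (404,122). Pushing the second one, gently at the end.

Run:
```python
from h import *
for x in(-55,-35,-15,0,7):
    b=move_l(tp(x,0,-2),.04,max_force=9);st(str(b))
    if b:break
else:
    for x in np.arange(8.5,21.1,1.5):
        b=move_l(tp(x,0,-2),.01,max_force=5);st(str(b))
        if b:break
hold(.3);st('end');snap("wrist","w5")
```

```text
False t28.03 tube [-54.4387   0.4352  -2.3395] F [-0.0804  1.1145 -0.1284] open -0.0001 g 0.0
False t28.68 tube [-34.7419   0.0783  -2.0447] F [ 0.6128 -0.4569 -0.2402] open -0.0002 g 0.0
False t29.33 tube [-14.715    0.2034  -2.121 ] F [-0.7442  0.0959  0.6721] open 0.0004 g 0.0
False t29.86 tube [ 0.3305  0.1057 -2.0664] F [-0.4384  0.6614 -0.2144] open 0.0003 g 0.0
False t30.18 tube [ 7.3114  0.022  -1.9839] F [-0.0341  0.1895 -0.3866] open -0.0001 g 1.3
False t30.48 tube [ 8.3025 -0.0104 -2.0304] F [-1.6948  1.1129  0.1045] open 0.0001 g 1.2
False t30.78 tube [10.0106  0.0034 -2.0395] F [-1.5319  0.1454 -0.0156] open -0.0002 g 1.2
False t31.08 tube [11.6564  0.0466 -2.0069] F [-2.4145 -0.3982 -0.2004] open -0.0003 g 1.1
False t31.38 tube [13.2392  0.0017 -1.9743] F [-1.2654  0.0845 -0.6053] open -0.0001 g 1.0
False t31.68 tube [14.6898  0.0352 -1.9995] F [-0.7065  0.4169 -0.3939] open 0.0004 g 1.0
False t31.98 tube [16.1102  0.0212 -2.01  ] F [-0.7594 -0.1727 -0.6301] open 0.0002 g 1.0
False t32.28 tube [17.6021 -0.0083 -2.0047] F [-0.5638  0.4726  0.2317] open 0.0000 g 1.0
False t32.58 tube [19.1227  0.0127 -1.9983] F [-1.4782  0.441   0.4009] open 0.0003 g 1.0
True t32.79 tube [19.3008  0.1455 -2.2953] F [-1.9023 -1.8367  1.5118] open 0.0003 g 1.7
end t33.09 tube [19.2422  0.6705 -2.9766] F [ 0.0235 -0.6156  1.2696] open 0.0000 g 1.2
```

I've used all my picture views, so I'll work from numbers. I'll take a brightness profile along the tube axis to see where the caps lie, and recover the finger-front offset from the earlier view.

Run:
```python
from h import *
for tag,rng in(("w4",range(-10,110,3)),("w5",range(15,235,3))):
    im=np.load(f"pics/{tag}.npz")['im'].mean(2)
    print(tag)
    out=[]
    for x in rng:
        uv=proj(tag,[tp(x,y,12) for y in(-3,0,3)])
        v=[im[int(round(b)),int(round(a))] for a,b in uv if 0<=a<559.4 and 0<=b<419.4]
        out.append(f"{x}:{np.mean(v):.0f}" if v else f"{x}:-")
    print(' '.join(out))
```

```text
w4
-10:119 -7:121 -4:122 -1:145 2:49 5:81 8:108 11:113 14:112 17:113 20:113 23:111 26:100 29:8 32:20 35:23 38:19 41:75 44:79 47:75 50:77 53:77 56:112 59:160 62:158 65:157 68:144 71:142 74:145 77:145 80:144 83:145 86:- 89:- 92:- 95:- 98:- 101:- 104:- 107:-
w5
15:22 18:23 21:23 24:24 27:24 30:8 33:34 36:70 39:69 42:81 45:80 48:78 51:76 54:148 57:147 60:148 63:147 66:149 69:149 72:148 75:134 78:136 81:135 84:133 87:136 90:136 93:120 96:113 99:112 102:113 105:114 108:147 111:148 114:150 117:147 120:148 123:148 126:146 129:146 132:131 135:129 138:- 141:- 144:- 147:- 150:- 153:- 156:- 159:- 162:- 165:- 168:- 171:- 174:- 177:- 180:- 183:- 186:- 189:- 192:- 195:- 198:- 201:- 204:- 207:- 210:- 213:- 216:- 219:- 222:- 225:- 228:- 231:- 234:-
```

The second vial's end is at x≈30, and the first's cap starts at x≈94, so those two are touching. The stop at 19.3 could be a mouth lip rather than the column. I'll back out, look at the third vial's cap, then re-press with the tool turned 90° so that its 22 mm side clears the lips.

```bash
cat >> h.py <<'E'
def prof(tag,rng,z=12,ys=(-3,0,3)):
    im=np.load(f"pics/{tag}.npz")['im'].mean(2);out=[]
    for x in rng:
        uv=proj(tag,[tp(x,y,z) for y in ys])
        v=[im[int(round(b)),int(round(a))] for a,b in uv if 0<=a<559.4 and 0<=b<419.4]
        out.append(f"{x}:{np.mean(v):.0f}" if v else f"{x}:-")
    print(tag,' '.join(out))
E
python3 - <<'E'
from h import *
move_l(tp(15,0,-2),.05);move_l(tp(15,0,60),.12)
movep(tp(80,0,110),RT);hold(.2);st();snap("wrist","w6")
prof("w6",range(20,240,2))
R2=Ro.from_matrix(np.c_[TR[:,0],-TR[:,1],-TR[:,2]])
for s in(90,-90):
    e=(R2*Ro.from_euler('z',s,degrees=True)).as_euler('xyz')
    print(s,e,inverse_kinematics(tp(10,0,60),e),inverse_kinematics(tp(10,0,0),e))
E
```

```text
t34.68 tube [ 79.045    0.474  108.4361] F [0.0446 1.042  0.0729] open 0.0000 g 0.0
w6 20:14 22:15 24:12 26:16 28:13 30:16 32:12 34:15 36:19 38:10 40:87 42:83 44:80 46:82 48:84 50:82 52:149 54:148 56:149 58:150 60:151 62:150 64:150 66:149 68:149 70:148 72:148 74:135 76:135 78:134 80:137 82:135 84:138 86:137 88:136 90:135 92:130 94:111 96:114 98:115 100:115 102:114 104:116 106:134 108:131 110:150 112:152 114:148 116:149 118:149 120:148 122:150 124:149 126:150 128:149 130:149 132:149 134:149 136:147 138:134 140:137 142:138 144:136 146:136 148:136 150:134 152:137 154:134 156:133 158:115 160:114 162:115 164:112 166:114 168:112 170:149 172:144 174:124 176:122 178:126 180:124 182:123 184:112 186:131 188:133 190:134 192:124 194:125 196:133 198:66 200:74 202:83 204:81 206:84 208:79 210:78 212:85 214:80 216:82 218:86 220:32 222:10 224:12 226:15 228:- 230:- 232:- 234:- 236:- 238:-
90 [ 2.8274  0.     -0.2121] [ 0.2926  0.1629  1.7392 -0.278   1.4019  2.145 ] [ 0.2635  0.2053  1.8074 -0.2901  1.2882  2.1502]
-90 [-2.8274  0.      2.9294] [ 0.2926  0.1629  1.7392 -0.278   1.4019 -0.9966] [ 0.2635  0.2053  1.8074 -0.2901  1.2882 -0.9914]
```

The caps start at 93 and 157 and the last base is at about 221, against the dark stop, so the three vials are end to end. I'll confirm by feel with the turned tool, entering from uphill.

Run:
```python
from h import *
e=(Ro.from_matrix(np.c_[TR[:,0],-TR[:,1],-TR[:,2]])*Ro.from_euler('z',-90,degrees=True)).as_euler('xyz')
movep(tp(-35,0,60),e);st();move_l(tp(-35,0,-2),.12)
b=move_l(tp(9,0,-2),.06,max_force=10);st(str(b));hold(.2)
if not b:
    for x in np.arange(10.5,20.1,1):
        b=move_l(tp(x,0,-2),.008,max_force=5);st(str(b))
        if b:break
F=[]
for _ in range(10):
    hold(.03);F.append(observe()['ft_force']@TR)
print('mean F',np.mean(F,0));st('end')
```

```text
t36.26 tube [-35.0156  -0.0661  60.0818] F [-0.5171 -0.4386 -0.2397] open 0.0004 g 0.0
False t37.81 tube [ 9.172   0.0715 -2.0837] F [ 0.3579 -0.7275  0.3106] open -0.0002 g 1.1
False t38.35 tube [10.3188 -0.0549 -1.9853] F [-2.551   1.1538 -0.6376] open -0.0001 g 1.0
False t38.62 tube [11.5535 -0.0344 -1.9701] F [-0.8908 -0.8447 -0.1356] open -0.0004 g 0.9
False t38.90 tube [12.7451  0.0012 -1.9711] F [-1.0652  0.3241 -0.5685] open -0.0001 g 1.0
False t39.17 tube [13.6671 -0.0123 -1.9701] F [-0.1218  0.7382 -0.1372] open 0.0002 g 1.0
False t39.45 tube [14.5767 -0.0035 -1.9869] F [-0.8755  0.3737  0.3008] open -0.0001 g 1.0
False t39.73 tube [15.5708  0.0217 -1.9911] F [-0.0057  0.278  -0.2199] open 0.0001 g 1.0
False t40.00 tube [16.572   0.0098 -2.0199] F [-1.1618 -0.4836  0.3208] open 0.0000 g 1.0
False t40.27 tube [16.9271 -0.0168 -2.0046] F [-5.2709 -0.1137  0.893 ] open 0.0000 g 3.3
True t40.48 tube [16.7769  0.0523 -2.1789] F [-2.0895 -0.1934  2.592 ] open -0.0002 g 2.6
mean F [-0.7932 -0.1898  1.6602]
end t40.82 tube [16.5999  0.6472 -3.0263] F [0.5314 0.1256 1.4023] open -0.0003 g 1.3
```

Run:
```python
from h import *
e=observe()['tcp_rot']
move_l(tp(12,0,-2),.05);move_l(tp(12,0,60),.12);st()
movep(tp(80,0,110),RT);hold(.2);st();snap("wrist","w7")
z=12
for t in("w6","w7"):
    for r in((90,97),(103,112),(154,161),(166,174),(216,224)): prof(t,np.arange(*r,.5).round(1),ys=(-4,-3,-2,-1,0,1,2,3,4))
movep(tp(-60,0,90),RT);hold(.2);snap("wrist","w8")
prof("w4",range(-10,41,2));prof("w8",range(-10,41,2));st()
# flap: row of brightness across y at x=0,z=13, and depth agreement
for t in("w4","w8"):
    im=np.load(f"pics/{t}.npz")['im'].mean(2);print(t,[int(im[int(round(b)),int(round(a))]) for a,b in proj(t,[tp(0,y,13) for y in range(-20,21,2)])])
```

```text
t41.73 tube [12.0033  0.3213 59.4784] F [-0.9254  0.1055 -0.5111] open 0.0003 g 0.0
 t43.40 tube [ 79.8385   0.01   109.8634] F [-0.0596  0.4871  0.6255] open 0.0000 g 0.0
w6 90.0:136 90.5:136 91.0:132 91.5:130 92.0:130 92.5:123 93.0:123 93.5:113 94.0:113 94.5:113 95.0:114 95.5:114 96.0:113 96.5:113
w6 103.0:114 103.5:114 104.0:116 104.5:116 105.0:125 105.5:133 106.0:133 106.5:132 107.0:132 107.5:133 108.0:132 108.5:132 109.0:138 109.5:138 110.0:149 110.5:150 111.0:150 111.5:148
w6 154.0:135 154.5:138 155.0:142 155.5:142 156.0:134 156.5:122 157.0:122 157.5:112 158.0:115 158.5:114 159.0:114 159.5:114 160.0:115 160.5:115
w6 166.0:113 166.5:115 167.0:113 167.5:113 168.0:112 168.5:126 169.0:150 169.5:150 170.0:149 170.5:149 171.0:150 171.5:150 172.0:144 172.5:129 173.0:129 173.5:124
w6 216.0:85 216.5:86 217.0:86 217.5:86 218.0:85 218.5:67 219.0:50 219.5:34 220.0:34 220.5:7 221.0:8 221.5:11 222.0:13 222.5:12 223.0:13 223.5:13
w7 90.0:136 90.5:135 91.0:135 91.5:131 92.0:131 92.5:125 93.0:116 93.5:116 94.0:113 94.5:113 95.0:113 95.5:113 96.0:113 96.5:113
w7 103.0:113 103.5:113 104.0:114 104
[... 543 characters left out ...]
5 221.0:8 221.5:12 222.0:12 222.5:12 223.0:13 223.5:10
w4 -10:119 -8:123 -6:121 -4:122 -2:118 0:139 2:49 4:82 6:84 8:108 10:109 12:113 14:112 16:113 18:112 20:113 22:109 24:117 26:100 28:13 30:19 32:20 34:17 36:24 38:19 40:30
w8 -10:121 -8:120 -6:118 -4:120 -2:113 0:139 2:66 4:82 6:80 8:105 10:109 12:120 14:120 16:119 18:119 20:120 22:120 24:120 26:125 28:116 30:6 32:19 34:20 36:21 38:20 40:32
 t44.33 tube [-59.0077   0.0752  89.9454] F [-0.4352  0.2399 -0.7846] open 0.0005 g 0.0
w4 [129, 118, 110, 170, 170, 170, 172, 168, 169, 174, 79, 171, 167, 170, 170, 168, 173, 171, 175, 168, 148]
w8 [102, 100, 117, 168, 167, 173, 168, 172, 170, 172, 76, 171, 170, 168, 171, 168, 169, 167, 169, 162, 115]
```

Between the two presses the column didn't move, so it is firm against the stop. Its upper end is at x≈29 with the caps 64 mm apart, and the flap is shut just as it was in the earlier view. Handing in.

```bash
python3 -c "
from plant import *
print(job_done())"
```

```text
the job is handed in; nothing more can be done
None
```

Both vials are in the magazine base first, end to end with the third and firm against the stop under a press of about 5 N, with the flap shut; the job was handed in at about 44 s, and the dropper bottle, timer and tape roll were left alone.

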